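# Couple the tube mixer's drive and set its brake lever

## Robot

A 6-joint arm with a two-finger parallel gripper is mounted at the origin on the work surface. World frame = base frame: x ahead of the robot, y to its left, z up, the work surface at z = 0. Lengths are in mm, angles in rad, forces in N, time in s.
With the tool pointing down it reaches from about 400 to 925 mm from the base axis. Payload 12.5 kg.
Tool frame: the origin (TCP) lies midway between the tips of the shut fingers; the grasp point (between the pads) lies 19 mm behind it; z points along the fingers, y is the line along which they close (so a half turn about z gives the same grasp; the last joint's range is limited). The gripper opens to 95 mm and grips with 3 to 60 N. Pads are 20 mm wide; open, the fingers measure 119 mm over their backs; the gripper's body (75 mm by 180 mm) begins 59 mm behind the grasp point.
Start: joints at [-1.436, 0.491, 1.559, -0, 1.092, -0.106], TCP at [149.072, -606.98, 214.661] pointing down, gripper open.
Joint ranges: [-3.1, 3.1], [-0.84, 2.19], [0.05, 2.79], [-1.13, 4.28], [0.06, 2.93], [-2.69, 2.69]. Speed limits (rad/s): [2.22, 2.22, 2.79, 3.14, 3.14, 3.14].

## Interface

Orientations are given as [roll, pitch, yaw] about the fixed x, y, z axes, in that order (R = Rz(yaw) Ry(pitch) Rx(roll)).
In Python, from cell import * gives the robot as it stands.
- The arm moves only by the tool servo_tool, never from a script. Its argument "moves" is one flat list of numbers, 5 for each row, row after row: the shift along the world's x, y, z as a fraction of full scale, then the turn about the world's z as a fraction of full scale, then the opening, from 0 (shut) to 1 (fully open). A call has 1 to 12 rows; each row is the pose to reach, as a shift and turn from the pose commanded when the call began, turning the shorter way round; what a row does not reach only later rows make up. Full scale, the value 1, is 400 mm for a shift and 180 degrees for a turn. A row lasts 1/12 s, in which the tool goes at most 41.7 mm and 7.16 degrees, less where a joint would pass 70% of its speed; a pose out of reach is approached as far as the arm can. A call with a number of a shift or a turn outside -1 to 1 is refused whole. A call with a gripper value outside its range is refused whole. The fingers move at their own pace and stop on an object; the grip force is fixed at half the most. Time passes only in rows, so rows that repeat a pose let the fingers close. It gives the time, the measured TCP pose, the force, the opening and the grip force at its end, in the units of the state.
- state(): the state, without advancing time (a new reading comes with each control period).
- read_camera(name): name is "scene" or "top"; returns (picture, depth): 384x512x3 uint8, blue, green, red; 384x512 float32, mm along the optical axis (not along the pixel's ray), 0 where there is no reading.
- get_calibration(name): a dict with "K" (3x3 intrinsics, pixels), "k1" (the pictures are not rectified: a ray, as slopes to the right and down, at radius r is drawn at 1 + k1 r^2 times it, then the intrinsics apply), "R" (3x3) and "t" (3): a world point X has camera coordinates R X + t. Camera axes: x right, y down, z forward; pixel columns grow to the right and rows downward; lengths in mm; the calibration is good to about 2 mm. A picture is of the moment at which its call begins. get_calibration takes no time and is no camera call.
- job_done(): hands the job in; it is judged then, once.
The state is a dict: "t": time; "joints": joint angles; "qvel": joint speeds; "tau": joint torques, N m; "eef_pos": TCP position; "tcp_rot": TCP orientation; "ft_force": force on the tool from outside, world axes, zero at the start; "moment": the same for the moment, N m; "opening": opening from 0.0 (shut) to 1.0 (fully open); "grip_force": force on a finger pad.
Only numpy, scipy, OpenCV 4.12 (cv2) and the standard library are available. Lean on these libraries where they do the work, as an engineer would, in place of code of your own. Each camera call takes 0.05 s, during which the arm holds its last target. There are 200 camera calls.

## Task

Fit the white coupling sleeve with the blue head, blue end up, onto the tube mixer's upright shaft: turn it so that the slots in its foot straddle the brass cross pin, slide it gently down (do not let it drop) until it is fully home on the flange, and let go. Then set the mixer's brake: press the orange release button in the lever's grip and, with it held in, swing the lever down all the way to its stop, and let go. Leave the bottles, vial, jar and dish where they are.

Things in the scene. Friction and masses are not known exactly. Their poses are not given: they have to be found in the camera images.
- sleeve: Loose coupling sleeve, about 180 g, upright on the table; origin at the centre of its underside, z up. 85 mm tall, 27 mm bore right through. Blue head z = 55 to 85: 44 mm across the two flats facing +x and -x (grip here), 58 mm along y. White round body below, 44 mm diameter. In its lowest 19 mm a 15 mm wide slot, open downwards, runs right across along its y axis. Same after a half turn.
- mixer: Fixed cream tube-mixer drive, 250 mm (x) by 270 mm (y), housing top at z = 55 mm, origin at the centre of its underside; its x points away from the robot apart from the yaw of the start. Shaft on its -y half, brake lever on its +y half, 135 mm apart.
- seat (a point): Centre of the steel flange's top (72 mm diameter, 63 mm above the table) at the foot of the upright shaft; axes as the mixer. The sleeve's underside rests here. A brass cross pin, 8 mm thick, 60 mm long, runs through the shaft along the mixer's y, its centre 12 mm above this point; a sleeve with its slot over 8 degrees off the pin stays 16 mm too high.
- shaft_top (a point): Centre of the top of the steel shaft, 100 mm above the flange. Shaft 24 mm in diameter, its last 12 mm tapering to 12 mm.
- lever (a joint): Brake lever angle, rad: 0 = 0.60 above level, grows as it swings down to its stop at 0.70 (0.10 below level). Starts at 0 to 0.08. Stays where left; about 7 N on the button swings it. Latched near 0.15 unless the button is in over 5 mm; past 0.5 the button is no longer needed. Pressing the lever hard on the latch first can bind the button.
- lever_pivot (a point): The lever's hinge point, 105 mm above the table, axes as the mixer; the lever turns about the mixer's y axis and points from here to the mixer's -x (towards the robot). Its grip is black, 28 mm wide, 22 mm thick, from 90 to 185 mm out.
- button (a joint): Travel of the release button in m: 0 out, 0.007 fully in; a spring takes 2 N to start and 5 N to press fully in, so pushing down on it presses it in before the lever moves.
- button_top (a point): Centre of the orange button's top, 42 mm along the lever by 20 mm wide, 10 mm proud of the grip's upper side, 152 mm out from the pivot and 21 mm above the lever's centre line; z is its outward normal, x points along the lever to the pivot. Press with closed fingers from above. A ridge on the grip, as high as the button, stands 30 mm from its centre towards the pivot.
- jar: Bystander: white jar with orange lid, 68 mm in diameter, 100 mm tall, origin under its centre. Leave alone.
- stain: Bystander: purple stain bottle with blue cap, 48 mm in diameter, 115 mm tall, origin under its centre. Leave alone.
- dish: Bystander: flat cream culture dish, 94 mm in diameter, 16 mm tall, origin under its centre. Leave alone.
- vial: Bystander: small vial with blue cap, 28 mm in diameter, 75 mm tall, origin under its centre. Leave alone.

How it is judged:
By the outcome, as a careful person would: the job done as asked, in the order asked, and still so for the second after the job is handed in, with the robot touching nothing.
It also fails if it takes over 70 s, if anything falls off the work surface, if the arm or the gripper's body presses on something with over 40 N, if the wrist force passes 120 N, or if a joint passes its speed limit or range.

## Working session

There is one attempt and no reset: what is moved stays moved. The work goes in short steps, Python scripts to look and compute and a tool call to move; the robot and the scene stay as the last step left them, time stands still between calls to the robot, and variables do not carry over. Pictures are saved under pics/ and viewed, at most 10 in all, crops included, and the job is handed in when it is done.

Besides the shell and the picture viewer there is one more tool, called after "Request:" by a JSON object that holds its "op" and its "data", one argument or row to a line. servo_tool: Moves the arm, as the interface text tells. Its arguments: {"type":"object","properties":{"moves":{"type":"array"}},"required":["moves"]}

```bash
mkdir -p pics
cat > h.py <<'E'
from cell import *
import numpy as np, cv2
def pts(name,d):
    c=get_calibration(name);K=np.array(c["K"]);R=np.array(c["R"]);t=np.array(c["t"])
    v,u=np.mgrid[0:384,0:512].astype(float)
    x=(u-K[0,2])/K[0,0];y=(v-K[1,2])/K[1,1]
    xu,yu=x.copy(),y.copy()
    for _ in range(10):
        s=1+c["k1"]*(xu**2+yu**2);xu,yu=x/s,y/s
    P=np.stack([xu*d,yu*d,d],-1)
    return (P-t)@R
E
python3 - <<'E'
from h import *
for n in("top","scene"):
    im,d=read_camera(n);np.savez(f"{n}.npz",im=im,d=d)
    cv2.imwrite(f"pics/{n}0.png",cv2.resize(im,(800,600)))
    c=get_calibration(n);print(n,np.round(c["K"],1).tolist(),c["k1"],np.round(-np.array(c["R"]).T@c["t"]),np.round(c["R"],2).tolist())
s=state();print(s["eef_pos"],s["tcp_rot"],s["opening"],s["ft_force"])
E
```

```text
top [[483.1, 0.0, 254.8], [0.0, 483.1, 178.9], [0.0, 0.0, 1.0]] 0.06897172506951747 [ 266.   37. 1460.] [[0.0, -1.0, 0.02], [-0.98, -0.0, -0.18], [0.18, -0.02, -0.98]]
scene [[381.4, 0.0, 260.2], [0.0, 381.4, 189.7], [0.0, 0.0, 1.0]] -0.04982403588022163 [1249.  395.  784.] [[-0.44, 0.9, -0.01], [0.55, 0.26, -0.8], [-0.71, -0.35, -0.61]]
[ 149.04951709 -606.7652473   214.12298383] [-3.14066376e+00 -1.20277903e-04  2.40807574e-01] 1.0006200328315815 [ 0.50096363 -0.75751674  0.44262958]
```

View pics/top0.png

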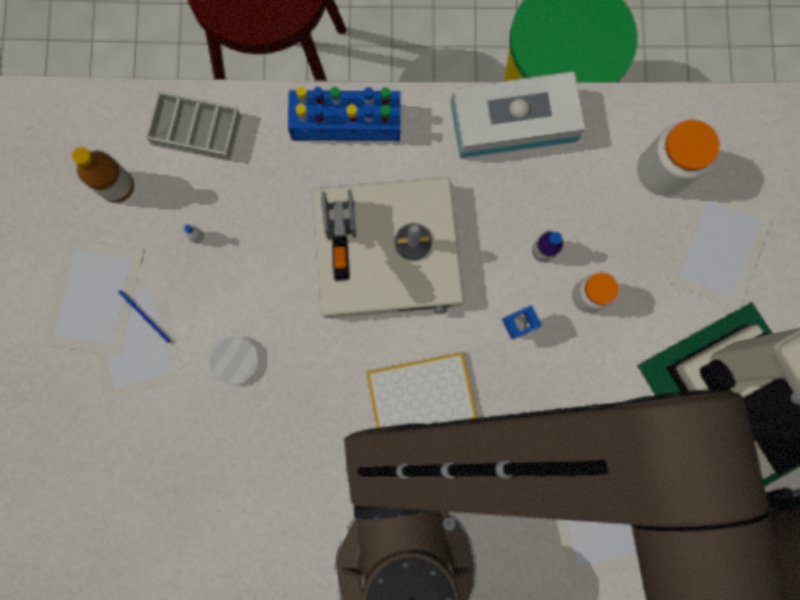

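View pics/scene0.png

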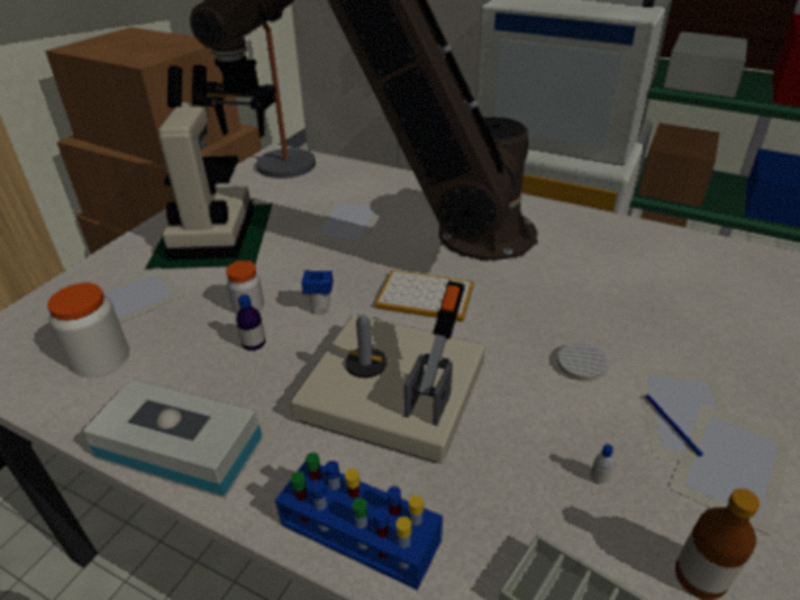

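The top view (800x600) shows the sleeve's blue head at (522,322), the shaft with its brass pin at (413,240) and the lever with its orange button at (340,258). The stain bottle is at (550,243), the jar at (600,290), the dish at (237,360) and the vial at (193,233). The scene view agrees. Next I'll measure these.

```bash
cat > m.py <<'E'
from h import *
def run(n,im,d,verbose=1):
    P=pts(n,d);h=cv2.cvtColor(im,cv2.COLOR_BGR2HSV)
    x,y,z=P[...,0],P[...,1],P[...,2]
    ok=d>0
    def rep(nm,m,rect=True):
        Q=P[m]
        if len(Q)<4: print(n,nm,len(Q));return
        c,sz,a=cv2.minAreaRect(Q[:,:2].astype(np.float32))
        w,V=np.linalg.eigh(np.cov(Q[:,:2].T));v=V[:,1]
        print(n,nm,len(Q),"mean",Q.mean(0).round(1),"zmed",np.median(Q[:,2]).round(1),"rect",np.round(c,1),np.round(sz,1),round(a,1),"pca deg",np.degrees(np.arctan2(v[1],v[0])).round(1),np.sqrt(w).round(1))
    return P,h,x,y,z,ok,rep
if __name__=="__main__":
    for n in("top","scene"):
        f=np.load(n+".npz");P,h,x,y,z,ok,rep=run(n,f["im"],f["d"])
        H,S,V=h[...,0],h[...,1],h[...,2]
        blue=ok&(H>100)&(H<130)&(S>120)
        near=np.zeros_like(ok)
        if n=="top": near[190:222,315:352]=1
        else: near[165:205,185:220]=1
        rep("sleeve blue",blue&near); rep("sleeve blue top",blue&near&(z>78)&(z<92))
        rep("sleeve all",ok&near&(z>15))
        reg=np.zeros_like(ok)
        if n=="top": reg[110:210,195:300]=1
        else: reg[185:300,180:320]=1
        rep("housing",ok&reg&(z>48)&(z<60))
        rep("brass",ok&reg&(H>15)&(H<28)&(S>110)&(z>66)&(z<90))
        rep("shaft",ok&reg&(z>115)&(z<170)&(S<70)&(y<0 if 0 else ok))
        rep("shafttop",ok&reg&(z>158)&(z<170)&(S<70))
        rep("orange",ok&reg&(H<14)&(S>150)&(z>90))
        print(np.round(P[reg&ok].min(0)),np.round(P[reg&ok].max(0)))
    for n,b in(("top",(110,210,195,350)),("scene",(160,300,170,320))):
        im=np.load(n+".npz")["im"][b[0]:b[1],b[2]:b[3]];cv2.imwrite(f"pics/{n}1.png",cv2.resize(im,None,fx=5 if n=="top" else 4.2,fy=5 if n=="top" else 4.2,interpolation=cv2.INTER_CUBIC))
E
python3 m.py
```

```text
top sleeve blue 222 mean [ 440.7 -214.5   83.1] zmed 85.2 rect [ 440.7 -215.3] [41.7 58.2] 25.2 pca deg 114.2 [13.  19.6]
top sleeve blue top 192 mean [ 439.8 -214.    85.3] zmed 85.5 rect [ 440.7 -215.4] [41.7 58.2] 25.3 pca deg 112.8 [13.3 19.9]
top sleeve all 343 mean [ 441.3 -215.5   78.4] zmed 84.2 rect [ 441.5 -215.9] [47.1 62.5] 24.6 pca deg 116.3 [14.4 19.9]
top housing 5733 mean [586.5  27.9  55. ] zmed 55.2 rect [588.   34.8] [261.1 269.7] 5.5 pca deg 132.9 [73.8 78.8]
top brass 32 mean [597.1 -15.6  78.3] zmed 79.2 rect [597.3 -14.7] [ 7.  59.2] 5.3 pca deg 94.7 [ 2.2 22.2]
top shaft 461 mean [617.6 101.  137.1] zmed 131.7 rect [606.8  80.6] [198.1 101.8] 60.1 pca deg 76.2 [22.4 54.7]
top shafttop 63 mean [588.3  52.4 163.9] zmed 165.0 rect [583.   53.6] [ 26.2 155.8] 7.5 pca deg 97.4 [ 5.1 67. ]
top orange 45 mean [536.6 113.4 200.7] zmed 202.9 rect [536.8 114. ] [48.5 18.7] 2.6 pca deg -179.4 [ 7.1 16.8]
[ 439. -129.  -13.] [756. 199. 221.]
scene sleeve blue 246 mean [ 450.5 -208.    75.5] zmed 77.8 rect [ 444.9 -209.3] [44.4 57. ] 20.6 pca deg 107.0 [14.3 16.6]
scene sl
[... 152 characters left out ...]
3 -206.9   64.2] zmed 71.2 rect [ 443.1 -212.3] [49.8 59.5] 23.8 pca deg 120.0 [13.9 16.2]
scene housing 5077 mean [614.2  40.6  54.2] zmed 54.2 rect [574.2 -24.7] [301.5 390.4] 5.4 pca deg 91.0 [76.8 81.6]
scene brass 33 mean [598.1  -7.5  76.8] zmed 77.1 rect [597.9 -11. ] [ 9.6 57.3] 3.6 pca deg 96.5 [ 2.1 22.1]
scene shaft 722 mean [619.   99.2 135.3] zmed 130.2 rect [632.7  73.1] [130.5 167.2] 16.4 pca deg 79.5 [24.8 57.8]
scene shafttop 67 mean [582.8  79.3 162.9] zmed 162.5 rect [588.7  60.7] [ 39.2 160. ] 16.4 pca deg 100.1 [ 8.1 65.8]
scene orange 146 mean [541.7 120.  199. ] zmed 200.7 rect [548.6 120.7] [63.3 23. ] 8.0 pca deg 175.0 [ 6.1 11.5]
[ 215. -328.   -6.] [853. 262. 214.]
```

View pics/top1.png

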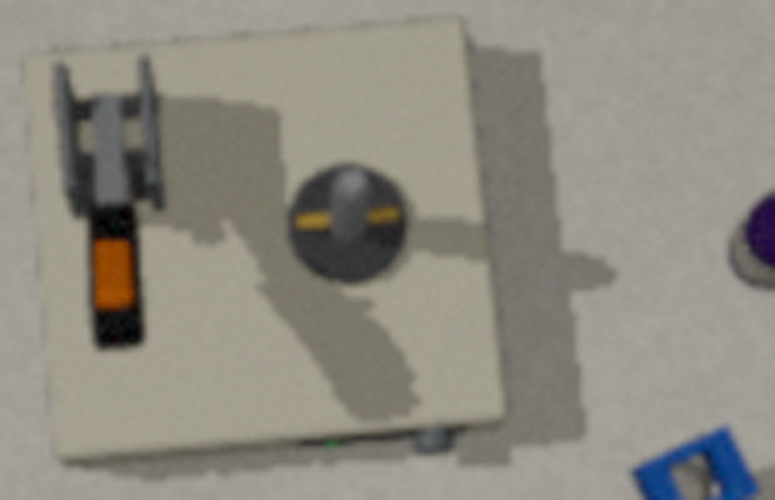

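The crop shows the pin level across the flange at (300..400,215), the shaft leaning up in perspective, and the sleeve's head at the lower right. Next I'll fit models for subpixel poses and check the path for tall obstacles.

```bash
cat > fit.py <<'E'
from h import *
from scipy.optimize import minimize
def proj(n,X):
    c=get_calibration(n)
    r,_=cv2.Rodrigues(np.array(c["R"],float))
    return cv2.projectPoints(np.asarray(X,float).reshape(-1,1,3),r,np.array(c["t"],float),np.array(c["K"],float),np.array([c["k1"],0,0,0,0.]))[0][:,0]
def fit(n,mask,model,p0,box):
    r0,r1,c0,c1=box;S=8
    M=mask[r0:r1,c0:c1].astype(float)
    def cost(p):
        A=np.zeros(((r1-r0)*S,(c1-c0)*S),np.uint8)
        for X in model(p):
            q=(proj(n,X)-[c0,r0]+.5)*S
            cv2.fillPoly(A,[cv2.convexHull(q.astype(np.float32)).round().astype(np.int32)],1)
        A=cv2.resize(A.astype(np.float32),(c1-c0,r1-r0),interpolation=cv2.INTER_AREA)
        return np.abs(A-M).sum()
    best=None
    s=np.array([6,6,.15])[:len(p0)]
    for k in range(4):
        sim=np.vstack([p0]+[p0+s*e*(-1)**k for e in np.eye(len(p0))])
        r=minimize(cost,p0,method="Nelder-Mead",options=dict(initial_simplex=sim,xatol=.02,fatol=.02))
        p0=r.x;s=s*.6
    return r.x,r.fun,M.sum()
def rot(p,L):
    c,s=np.cos(p[2]),np.sin(p[2]);L=np.array(L,float)
    return np.c_[p[0]+c*L[:,0]-s*L[:,1],p[1]+s*L[:,0]+c*L[:,1],L[:,2]]
def head(z0):
    return lambda p:[rot(p,[(a,b,z) for a in(-22,22) for b in(-29,29) for z in(z0+55,z0+85)])]
def flange(p):
    a=np.linspace(0,2*np.pi,48);ring=lambda r,z:np.c_[p[0]+r*np.cos(a),p[1]+r*np.sin(a),0*a+z]
    return [np.r_[ring(36,63),ring(36,56)],np.r_[ring(12,63),ring(12,151),ring(6,163)]]
def house(p): return [rot(p,[(a,b,z) for a in(-125,125) for b in(-135,135) for z in(0,55)])]
def fillhull(m):
    k=np.argwhere(m)[:,::-1].astype(np.int32);o=np.zeros(m.shape,np.uint8);cv2.fillConvexPoly(o,cv2.convexHull(k),1);return o>0
def blue(h): return (h[...,0]>100)&(h[...,0]<130)&(h[...,1]>110)
E
python3 - <<'E'
from fit import *
for n in("top","scene"):
    f=np.load(n+".npz");im,d=f["im"],f["d"];h=cv2.cvtColor(im,cv2.COLOR_BGR2HSV);P=pts(n,d);z=P[...,2]
    b=(188,224,312,356) if n=="top" else (165,208,183,225)
    near=np.zeros(z.shape,bool);near[b[0]:b[1],b[2]:b[3]]=1
    m=fillhull(blue(h)&near);print(n,"sleeve",*fit(n,m,head(0),np.array([441,-214,.43]),b))
    w=(np.hypot(P[...,0]-597,P[...,1]+14)<42)&(z>60)&(z<172)
    g=np.argwhere(w);b=(g[:,0].min()-3,g[:,0].max()+4,g[:,1].min()-3,g[:,1].max()+4)
    print(n,"flange",*fit(n,w,flange,np.array([597,-13.]),b))
    if n=="top":
        t=(z>120)&(P[...,0]>100)&(P[...,1]<-150)&(P[...,1]>-700)
        H,xe,ye=np.histogram2d(P[t][:,0],P[t][:,1],bins=[range(100,800,50),range(-700,-149,50)])
        for i,j in np.argwhere(H>5):
            q=t&(P[...,0]//50==xe[i]//50)&(P[...,1]//50==ye[j]//50);print(xe[i],ye[j],int(H[i,j]),z[q].max().round())
E
```

```text
top sleeve [ 441.60540341 -216.22393864    0.4565578 ] 30.21875 318.0
top flange [598.74315389 -14.03147222] 63.671875 427.0
100 -400 7 709.0
100 -350 505 763.0
100 -300 890 778.0
100 -250 1483 776.0
150 -650 94 179.0
150 -600 36 330.0
150 -550 78 339.0
150 -450 22 624.0
150 -400 346 708.0
150 -350 384 760.0
150 -300 1223 779.0
150 -250 1760 779.0
150 -200 1119 749.0
200 -650 378 181.0
200 -600 140 180.0
200 -350 50 756.0
200 -300 1079 781.0
200 -250 1602 780.0
200 -200 1652 758.0
250 -700 14 176.0
250 -650 397 233.0
250 -600 254 292.0
250 -350 8 744.0
250 -300 799 780.0
250 -250 1220 779.0
250 -200 1050 760.0
300 -650 211 231.0
300 -600 570 327.0
300 -550 63 141.0
350 -600 920 332.0
350 -550 46 311.0
400 -600 62 308.0
700 -600 51 158.0
700 -550 313 158.0
700 -500 184 156.0
scene sleeve [ 441.25861921 -214.07460764    0.47643354] 30.109375 273.0
scene flange [593.39211741 -15.02608927] 56.671875 557.0
```

Both cameras agree: the sleeve is at (441.5,-215.5) with yaw about 26°, and the shaft is near (597,-14). The microscope is at x 200–450, y -650..-500, so I'll leave along +y first.

Request:
{"op": "servo_tool", "data": {
  "moves": [0,0.1,0,0,1,0,0.2,0,0,1,0,0.3,0,0,1,0,0.4,0,0.04,1,0.07,0.47,0,0.08,1,0.14,0.54,0,0.12,1,0.21,0.61,0,0.16,1,0.28,0.68,0,0.2,1,0.35,0.75,0,0.24,1,0.42,0.82,0,0.28,1,0.49,0.89,0,0.32,1,0.56,0.95,0,0.36,1]
}}

```text
t: 1.1
eef_pos: [374.0, -224.9, 214.7]
tcp_rot: [-3.142, -0.0, 1.372]
ft_force: [0.3, -0.1, 0.8]
opening: 1.002
grip_force: 0.0
```

Request:
{"op": "servo_tool", "data": {
  "moves": [0.05,0.01,0,0.04,1,0.1,0.02,0,0.08,1,0.15,0.028,0,0.12,1,0.171,0.028,0,0.16,1,0.171,0.028,0,0.206,1,0.171,0.028,-0.05,0.206,1,0.171,0.028,-0.1,0.206,1,0.171,0.028,-0.15,0.206,1,0.171,0.028,-0.16,0.206,1,0.171,0.028,-0.16,0.206,1,0.171,0.028,-0.16,0.206,1]
}}

```text
t: 2.02
eef_pos: [441.7, -216.0, 151.2]
tcp_rot: [3.141, 0.0, 2.013]
ft_force: [-0.1, -0.2, -0.4]
opening: 0.998
grip_force: 0.0
```

Request:
{"op": "servo_tool", "data": {
  "moves": [0,0,-0.06,0.002,1,0,0,-0.12,0.002,1,0,0,-0.18,0.002,1,0,0,-0.22,0.002,1,0,0,-0.24,0.002,1,0,0,-0.248,0.002,1,0,0,-0.248,0.002,1,0,0,-0.248,0.002,0,0,0,-0.248,0.002,0,0,0,-0.248,0.002,0,0,0,-0.248,0.002,0,0,0,-0.248,0.002,0]
}}

```text
t: 3.02
eef_pos: [441.6, -215.9, 51.9]
tcp_rot: [3.141, 0.001, 2.019]
ft_force: [0.1, -0.2, -0.1]
opening: 0.707
grip_force: 0.0
```

Request:
{"op": "servo_tool", "data": {
  "moves": [0,0,0,0,0,0,0,0,0,0,0,0,0,0,0,0,0,0,0,0]
}}

```text
t: 3.35
eef_pos: [441.5, -215.8, 51.5]
tcp_rot: [3.141, 0.0, 2.019]
ft_force: [0.3, -0.1, 0.0]
opening: 0.466
grip_force: 29.9
```

Request:
{"op": "servo_tool", "data": {
  "moves": [0,0,0.03,0,0,0,0,0.1,0,0,0,0,0.19,0,0,0,0,0.28,0,0,0,0,0.37,0,0,0.03,0.04,0.45,0,0,0.08,0.1,0.475,0,0,0.13,0.17,0.475,-0.03,0,0.18,0.24,0.475,-0.06,0,0.23,0.31,0.475,-0.09,0,0.28,0.37,0.475,-0.113,0,0.33,0.43,0.475,-0.113,0]
}}

```text
t: 4.35
eef_pos: [574.0, -42.1, 241.2]
tcp_rot: [-3.141, -0.0, 1.66]
ft_force: [-0.2, -0.8, -1.4]
opening: 0.462
grip_force: 29.9
```

Request:
{"op": "servo_tool", "data": {
  "moves": [0.04,0.05,0,0,0,0.059,0.074,0,0,0,0.059,0.074,0,0,0,0.059,0.074,0,0,0]
}}

```text
t: 4.68
eef_pos: [596.6, -14.2, 240.9]
tcp_rot: [-3.14, -0.0, 1.665]
ft_force: [-0.0, 0.3, -1.8]
opening: 0.466
grip_force: 29.9
```

```bash
cat > look.py <<'E'
from fit import *
import sys
s=state();p=s["eef_pos"];print(p,s["tcp_rot"][2],s["grip_force"])
z0=p[2]-51.5
for n in("top","scene"):
    im,d=read_camera(n);h=cv2.cvtColor(im,cv2.COLOR_BGR2HSV)
    c=proj(n,[[p[0],p[1],z0+70]])[0].astype(int)
    b=(c[1]-25,c[1]+25,c[0]-25,c[0]+25)
    near=np.zeros(d.shape,bool);near[b[0]:b[1],b[2]:b[3]]=1
    P=pts(n,d);m=blue(h)&near
    print(n,m.sum(),"proj",c,"mean",P[m&(d>0)].mean(0).round(1))
    np.savez(sys.argv[1]+n+".npz",im=im,d=d)
    a=im[max(c[1]-60,0):c[1]+60,c[0]-50:c[0]+50];cv2.imwrite(f"pics/{sys.argv[1]}{n}.png",cv2.resize(a,(400,480),interpolation=cv2.INTER_CUBIC))
a=[cv2.imread(f"pics/{sys.argv[1]}{n}.png") for n in("top","scene")];cv2.imwrite(f"pics/{sys.argv[1]}.png",np.hstack(a))
E
python3 look.py a
```

```text
[596.60630633 -14.16332256 240.87902757] 1.6652742821198945 29.93075340986252
top 0 proj [266 136] mean [nan nan nan]
scene 378 proj [229 171] mean [610.6   1.1 274.1]look.py:11: RuntimeWarning: Mean of empty slice.
  print(n,m.sum(),"proj",c,"mean",P[m&(d>0)].mean(0).round(1))
  ret = um.true_divide(
```

View pics/a.png

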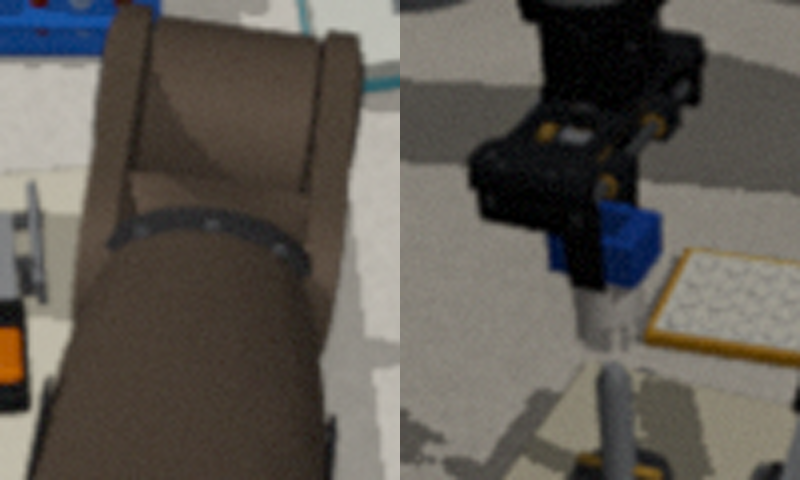

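The scene crop shows the sleeve held upright straight above the shaft, with the body's centre at about x=605 in the crop and the shaft at about x=615. The top camera is blocked by the arm. I'll measure the sideways offset in the scene image with a silhouette fit.

Run:
```python
from fit import *
n="scene";f=np.load("ascene.npz");im,d=f["im"],f["d"];P=pts(n,d)
for z in(200,215,235,160,140,120,100): print(z,proj(n,[[596.6,-14.2,z],[606.6,-14.2,z],[596.6,-4.2,z]]).round(1).tolist())
h=cv2.cvtColor(im,cv2.COLOR_BGR2HSV)
g=im.sum(2)
for r in range(190,232,2): print(r,im[r,216:246].mean(1).round().astype(int).tolist(),)
```

```text
200 [[230.6, 190.4], [228.6, 192.6], [234.0, 191.4]]
215 [[230.2, 185.6], [228.2, 187.8], [233.7, 186.7]]
235 [[229.7, 179.1], [227.7, 181.3], [233.3, 180.2]]
160 [[231.4, 202.7], [229.5, 204.9], [234.8, 203.7]]
140 [[231.9, 208.6], [230.0, 210.8], [235.2, 209.6]]
120 [[232.3, 214.4], [230.4, 216.6], [235.6, 215.4]]
100 [[232.7, 220.0], [230.8, 222.2], [235.9, 221.1]]
190 [127, 124, 127, 123, 123, 124, 113, 77, 65, 70, 80, 88, 93, 101, 105, 108, 111, 116, 116, 116, 117, 107, 97, 93, 86, 80, 86, 115, 139, 141]
192 [126, 126, 127, 124, 126, 126, 116, 81, 65, 71, 81, 86, 92, 99, 103, 105, 112, 108, 103, 102, 113, 109, 91, 88, 83, 85, 108, 137, 146, 134]
194 [130, 125, 122, 127, 129, 125, 118, 86, 68, 73, 84, 83, 88, 80, 83, 94, 111, 116, 100, 98, 108, 106, 88, 79, 66, 70, 77, 81, 86, 86]
196 [131, 129, 131, 127, 131, 127, 123, 114, 103, 88, 81, 82, 82, 86, 85, 93, 113, 117, 100, 94, 104, 108, 92, 78, 59, 46, 49, 46, 49, 49]
198 [126, 128, 129, 129, 126, 130, 134, 130, 126, 116, 109, 100, 97, 94, 88, 101, 120, 124, 109, 104, 122, 130, 131, 132, 123, 117, 115, 113, 107, 94]
200 [131, 130,
[... 1477 characters left out ...]
55, 63, 72, 76, 77, 78, 80, 94, 96, 89, 84, 80, 79, 82, 79]
222 [83, 92, 103, 119, 122, 127, 130, 128, 127, 127, 132, 123, 107, 64, 48, 53, 61, 73, 78, 82, 74, 67, 68, 78, 86, 81, 84, 81, 83, 78]
224 [81, 75, 77, 77, 78, 85, 93, 88, 74, 72, 71, 55, 43, 35, 49, 53, 65, 74, 74, 79, 76, 63, 39, 29, 35, 38, 46, 57, 67, 76]
226 [79, 78, 81, 77, 79, 83, 65, 44, 38, 41, 46, 50, 48, 44, 47, 53, 60, 68, 76, 75, 77, 68, 49, 33, 25, 25, 28, 30, 28, 46]
228 [109, 89, 85, 85, 77, 71, 44, 21, 17, 14, 20, 22, 18, 33, 43, 54, 63, 69, 73, 77, 80, 75, 76, 78, 81, 77, 69, 58, 41, 37]
230 [126, 131, 126, 112, 78, 49, 34, 24, 26, 25, 19, 21, 19, 26, 37, 53, 60, 69, 74, 82, 78, 62, 47, 43, 53, 61, 64, 68, 46, 34]
```

The shaft's image column matches the commanded xy (232.4 measured and predicted). The sleeve sits about 1 px to the +y side in the grip, so I'll offset by -1.5 mm in y and descend onto the taper, reading forces.

Request:
{"op": "servo_tool", "data": {
  "moves": [0.001,-0.003,0,0,0,0.001,-0.003,-0.02,0,0,0.001,-0.003,-0.04,0,0,0.001,-0.003,-0.06,0,0,0.001,-0.003,-0.068,0,0,0.001,-0.003,-0.076,0,0,0.001,-0.003,-0.084,0,0,0.001,-0.003,-0.084,0,0]
}}

```text
t: 5.45
eef_pos: [597.3, -15.3, 207.2]
tcp_rot: [-3.141, -0.0, 1.664]
ft_force: [-0.2, 0.4, -2.2]
opening: 0.465
grip_force: 29.9
```

Request:
{"op": "servo_tool", "data": {
  "moves": [0,0,-0.006,0,0,0,0,-0.012,0,0,0,0,-0.018,0,0,0,0,-0.018,0,0]
}}

```text
t: 5.78
eef_pos: [597.3, -15.3, 200.2]
tcp_rot: [-3.141, -0.0, 1.664]
ft_force: [0.1, 0.1, -1.9]
opening: 0.465
grip_force: 29.9
```

Request:
{"op": "servo_tool", "data": {
  "moves": [0,0,-0.01,0,0,0,0,-0.02,0,0,0,0,-0.03,0,0,0,0,-0.04,0,0,0,0,-0.05,0,0,0,0,-0.05,0,0]
}}

```text
t: 6.28
eef_pos: [597.1, -15.3, 179.6]
tcp_rot: [-3.14, -0.0, 1.664]
ft_force: [-0.5, 0.4, -2.9]
opening: 0.468
grip_force: 29.9
```

Request:
{"op": "servo_tool", "data": {
  "moves": [0,0,-0.015,0,0,0,0,-0.03,0,0,0,0,-0.045,0,0,0,0,-0.06,0,0,0,0,-0.075,0,0,0,0,-0.09,0,0,0,0,-0.1,0,0,0,0,-0.11,0,0,0,0,-0.11,0,0]
}}

```text
t: 7.03
eef_pos: [597.2, -15.4, 135.8]
tcp_rot: [-3.141, -0.0, 1.664]
ft_force: [-0.3, -0.8, -0.7]
opening: 0.466
grip_force: 29.9
```

Request:
{"op": "servo_tool", "data": {
  "moves": [0,0,-0.005,0,0,0,0,-0.01,0,0,0,0,-0.015,0,0,0,0,-0.02,0,0,0,0,-0.025,0,0,0,0,-0.025,0,0]
}}

```text
t: 7.53
eef_pos: [597.3, -15.4, 126.3]
tcp_rot: [-3.141, -0.0, 1.664]
ft_force: [-0.1, 0.3, -2.6]
opening: 0.462
grip_force: 29.9
```

Request:
{"op": "servo_tool", "data": {
  "moves": [0,0,-0.006,0,0,0,0,-0.012,0,0,0,0,-0.018,0,0,0,0,-0.023,0,0,0,0,-0.026,0,0,0,0,-0.028,0,0,0,0,-0.028,0,0]
}}

```text
t: 8.12
eef_pos: [597.4, -15.4, 115.3]
tcp_rot: [-3.141, -0.0, 1.664]
ft_force: [-0.1, 0.0, -2.3]
opening: 0.465
grip_force: 29.9
```

Request:
{"op": "servo_tool", "data": {
  "moves": [0,0,-0.002,0,0,0,0,-0.002,0,0]
}}

```text
t: 8.28
eef_pos: [597.5, -15.4, 114.6]
tcp_rot: [3.141, 0.0, 1.664]
ft_force: [0.1, -0.7, -2.0]
opening: 0.463
grip_force: 29.9
```

Request:
{"op": "servo_tool", "data": {
  "moves": [0,0,-0.002,0,0,0,0,-0.002,0,0]
}}

```text
t: 8.45
eef_pos: [597.7, -15.4, 114.3]
tcp_rot: [3.141, 0.0, 1.664]
ft_force: [-0.1, 0.1, 3.0]
opening: 0.465
grip_force: 29.9
```

Request:
{"op": "servo_tool", "data": {
  "moves": [0,0,-0.002,0,0,0,0,-0.002,0,0]
}}

```text
t: 8.62
eef_pos: [598.1, -15.4, 114.1]
tcp_rot: [3.139, 0.0, 1.664]
ft_force: [0.1, 0.9, 7.8]
opening: 0.464
grip_force: 30.0
```

The sleeve made contact at exactly the home height. I'll open the gripper and retreat up.

Request:
{"op": "servo_tool", "data": {
  "moves": [0,0,0.002,0,1,0,0,0.002,0,1,0,0,0.002,0,1,0,0,0.002,0,1,0,0,0.002,0,1,0,0,0.002,0,1,0,0,0.03,0,1,0,0,0.08,0,1,0,0,0.15,0,1,0,0,0.23,0,1,0,0,0.31,0,1,0,0,0.4,0,1]
}}

```text
t: 9.62
eef_pos: [596.9, -15.3, 275.0]
tcp_rot: [-3.141, -0.0, 1.664]
ft_force: [0.7, 0.7, -0.7]
opening: 0.998
grip_force: 0.0
```

Request:
{"op": "servo_tool", "data": {
  "moves": [-0.06,-0.03,0,0,0,-0.15,-0.06,0,0,0,-0.24,-0.1,0,0,0,-0.32,-0.14,0,0,0,-0.35,-0.2,0,0,0,-0.35,-0.25,0,0,0,-0.35,-0.3,0,0,0,-0.35,-0.3,0,0,0]
}}

```text
t: 10.28
eef_pos: [457.4, -137.8, 274.1]
tcp_rot: [3.14, 0.001, 1.662]
ft_force: [0.5, 0.6, 0.1]
opening: 0.496
grip_force: 0.0
```

Run:
```python
from fit import *
ims=[]
for n in("top","scene"):
    im,d=read_camera(n);np.savez("b"+n+".npz",im=im,d=d);h=cv2.cvtColor(im,cv2.COLOR_BGR2HSV);P=pts(n,d);z=P[...,2]
    a=np.hypot(P[...,0]-597,P[...,1]+15)<42
    m=a&blue(h)&(z>100);print(n,"blue",m.sum(),"zmax pct",np.percentile(z[m],[10,50,90,98]).round(1) if m.any() else 0)
    o=(h[...,0]<16)&(h[...,1]>140)&(z>150)&(P[...,1]>70)&(P[...,1]<170)&(P[...,0]>450)&(P[...,0]<620);Q=P[o];
    if len(Q): print("orange",len(Q),Q.mean(0).round(1),Q.min(0).round(1),Q.max(0).round(1))
    g=np.argwhere(m).mean(0).astype(int);c=im[g[0]-50:g[0]+50,g[1]-50:g[1]+40] if n=="scene" else im[g[0]-50:g[0]+50,g[1]-60:g[1]+30]
    ims.append(cv2.resize(c,(390,433),interpolation=cv2.INTER_CUBIC))
cv2.imwrite("pics/b.png",np.hstack(ims))
```

```text
top blue 257 zmax pct [132.5 147.5 151.3 153.4]
orange 123 [533.8 113.6 206.5] [511.9 101.4 184.2] [559.3 124.2 220.5]
scene blue 359 zmax pct [123.8 142.7 148.  149. ]
orange 169 [538.5 119.1 200.9] [508.7 107.1 166. ] [580.7 131.8 215.6]
```

View pics/b.png

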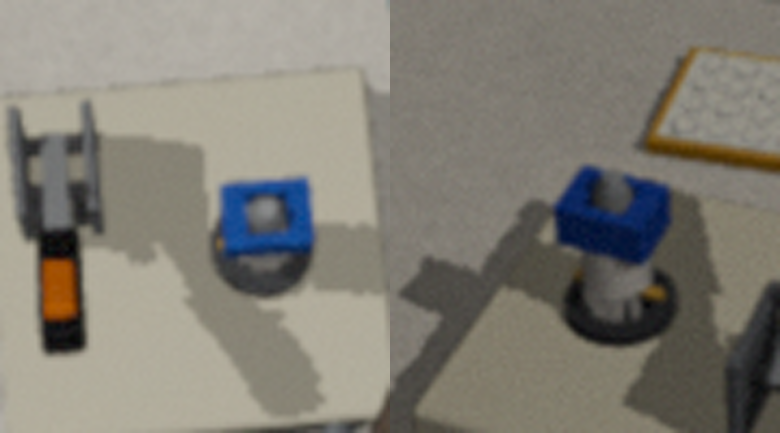

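The picture shows the sleeve seated: blue head at (265,215) left / (612,215) right, foot on the flange with the brass pin through the slot. The head top is at about z 148, as required. Next I'll fit the button and lever pose.

Run:
```python
from fit import *
psi=.0925
def model(p):
    x,y,e=p;z=105+152*np.sin(e)+21*np.cos(e)
    ux=np.array([np.cos(e)*np.cos(psi),np.cos(e)*np.sin(psi),-np.sin(e)]);uy=np.array([-np.sin(psi),np.cos(psi),0]);n=np.cross(ux,uy)
    return [np.array([[x,y,z]+a*ux+b*uy-c*n for a in(-21,21) for b in(-10,10) for c in(0,9)])]
for n in("top","scene"):
    f=np.load("b"+n+".npz");im,d=f["im"],f["d"];h=cv2.cvtColor(im,cv2.COLOR_BGR2HSV);P=pts(n,d)
    c=proj(n,[[535,115,203]])[0].astype(int);b=(c[1]-25,c[1]+25,c[0]-25,c[0]+25)
    near=np.zeros(d.shape,bool);near[b[0]:b[1],b[2]:b[3]]=1
    o=near&((h[...,0]<16)|(h[...,0]>175))&(h[...,1]>140)&(h[...,2]>70)
    for e in(.52,.6): 
        r=fit(n,o,lambda q:model([q[0],q[1],e]),np.array([535,115.]),b);x,y=r[0]
        print(n,e,"btn",r[0].round(1),round(r[1],1),o.sum(),"z",105+152*np.sin(e)+21*np.cos(e),"pivx",x+152*np.cos(e)-21*np.sin(e))
    t=o&(d>0);t=cv2.erode(t.astype(np.uint8),np.ones((3,3)))>0;Q=P[t];A=np.c_[Q[:,0]-535,Q[:,1]-115,np.ones(len(Q))];s=np.linalg.lstsq(A,Q[:,2],rcond=None)[0];print("plane",s.round(2),len(Q))
    q=(P[...,1]>70)&(P[...,1]<170)&(P[...,0]>600)&(P[...,0]<740)&(d>0);print("bracket zmax",np.percentile(P[q][:,2],[50,90,98,99.5]).round())
    r=(P[...,1]>90)&(P[...,1]<140)&(P[...,0]>460)&(P[...,0]<640)&(P[...,2]>80)&(d>0);Q=P[r];
    for x in range(490,640,15):
        k=abs(Q[:,0]-x)<7.5
        if k.sum(): print(x,np.percentile(Q[k,2],90).round(1),end="; ")
    print()
```

```text
top 0.52 btn [538.8 114.6] 9.0 108 z 198.74998372547864 pivx 660.2342863225343
top 0.6 btn [537.3 114.3] 9.2 108 z 208.15770386914863 pivx 650.897514750073
plane [-5.6000e-01 -8.0000e-02  2.0839e+02] 60
bracket zmax [ 57. 132. 140. 148.]
490 200.9; 505 214.7; 520 216.4; 535 213.2; 550 203.4; 565 192.4; 580 172.6; 595 155.6; 610 144.9; 625 136.1; 
scene 0.52 btn [529.7 114.3] 17.2 128 z 198.74998372547864 pivx 651.1307584905031
scene 0.6 btn [541.3 118.5] 21.7 128 z 208.15770386914863 pivx 654.9340596109128
plane [-6.3000e-01 -2.0000e-02  2.0665e+02] 78
bracket zmax [ 54. 127. 137. 145.]
490 194.7; 505 213.2; 520 214.6; 535 209.5; 550 199.9; 565 189.6; 580 168.9; 595 154.1; 610 143.4; 625 134.2;
```

Button top centre is about (537,115,206), slope about 0.57 rad, pivot x about 653. I'll move above it with the fingers shut.

Request:
{"op": "servo_tool", "data": {
  "moves": [0.02,0.08,0,0,0,0.05,0.16,0,0,0,0.08,0.24,0,0,0,0.11,0.32,0,0,0,0.14,0.4,0,0,0,0.17,0.48,0,0,0,0.2,0.56,0,0,0,0.213,0.632,0,0,0,0.213,0.632,-0.04,0,0,0.213,0.632,-0.08,0,0,0.213,0.632,-0.1,0,0,0.213,0.632,-0.1,0,0]
}}

```text
t: 11.38
eef_pos: [541.7, 118.2, 231.7]
tcp_rot: [-3.139, -0.0, 1.665]
ft_force: [0.2, 0.4, 0.2]
opening: 0.007
grip_force: 0.0
```

Run:
```python
from fit import *
s=state();print(s["eef_pos"],s["opening"],s["ft_force"])
im,d=read_camera("scene");c=proj("scene",[[537,115,210]])[0].astype(int);print(c)
cv2.imwrite("pics/c.png",cv2.resize(im[c[1]-45:c[1]+45,c[0]-50:c[0]+50],(700,630)[:2] and (660,594),interpolation=cv2.INTER_CUBIC))
```

```text
[541.66344607 118.16731059 231.69569929] 0.00680818257524186 [0.23830081 0.36173431 0.20871981]
[287 187]
```

View pics/c.png

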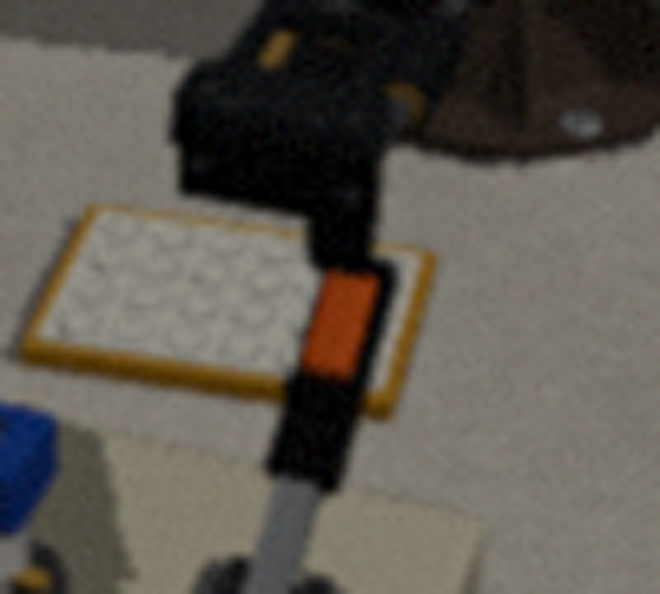

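The view shows the shut fingers directly above the upper end of the orange button (342,325), laterally within about 2 mm. I'll lower onto it.

Request:
{"op": "servo_tool", "data": {
  "moves": [0,-0.005,-0.015,0,0,0,-0.005,-0.03,0,0,0,-0.005,-0.042,0,0,0,-0.005,-0.046,0,0,0,-0.005,-0.046,0,0]
}}

```text
t: 11.85
eef_pos: [542.5, 115.2, 214.3]
tcp_rot: [-3.141, 0.0, 1.664]
ft_force: [-0.3, 0.1, 0.8]
opening: 0.004
grip_force: 0.0
```

Request:
{"op": "servo_tool", "data": {
  "moves": [0,0,-0.005,0,0,0,0,-0.01,0,0,0,0,-0.01,0,0]
}}

```text
t: 12.1
eef_pos: [542.6, 115.4, 210.4]
tcp_rot: [-3.141, -0.0, 1.664]
ft_force: [-0.7, 1.0, -0.5]
opening: 0.008
grip_force: 0.0
```

Request:
{"op": "servo_tool", "data": {
  "moves": [0,0,-0.005,0,0,0,0,-0.005,0,0]
}}

```text
t: 12.27
eef_pos: [542.6, 115.4, 208.4]
tcp_rot: [-3.141, 0.0, 1.664]
ft_force: [-0.6, 0.1, -0.5]
opening: 0.004
grip_force: 0.0
```

Request:
{"op": "servo_tool", "data": {
  "moves": [0,0,-0.005,0,0,0,0,-0.005,0,0]
}}

```text
t: 12.43
eef_pos: [542.6, 115.4, 206.4]
tcp_rot: [-3.141, -0.0, 1.664]
ft_force: [0.8, 0.2, -0.4]
opening: 0.006
grip_force: 0.0
```

Request:
{"op": "servo_tool", "data": {
  "moves": [0,0,-0.005,0,0,0,0,-0.005,0,0]
}}

```text
t: 12.6
eef_pos: [542.7, 115.4, 204.6]
tcp_rot: [3.141, 0.0, 1.664]
ft_force: [0.9, 0.5, 2.2]
opening: 0.005
grip_force: 1.1
```

Request:
{"op": "servo_tool", "data": {
  "moves": [0,0,-0.005,0,0,0,0,-0.005,0,0]
}}

```text
t: 12.77
eef_pos: [542.8, 115.5, 202.6]
tcp_rot: [3.141, -0.0, 1.664]
ft_force: [0.6, 0.1, 2.8]
opening: 0.006
grip_force: 1.5
```

Request:
{"op": "servo_tool", "data": {
  "moves": [0,0,-0.005,0,0,0,0,-0.005,0,0]
}}

```text
t: 12.93
eef_pos: [542.7, 115.4, 200.5]
tcp_rot: [3.141, -0.0, 1.664]
ft_force: [1.1, -0.3, 3.5]
opening: 0.005
grip_force: 1.8
```

Request:
{"op": "servo_tool", "data": {
  "moves": [0,0,-0.005,0,0,0,0,-0.005,0,0]
}}

```text
t: 13.1
eef_pos: [542.7, 115.4, 198.6]
tcp_rot: [3.141, 0.0, 1.664]
ft_force: [1.1, 0.8, 4.7]
opening: 0.006
grip_force: 2.1
```

Request:
{"op": "servo_tool", "data": {
  "moves": [0,0,-0.005,0,0,0,0,-0.005,0,0]
}}

```text
t: 13.27
eef_pos: [542.9, 115.4, 196.9]
tcp_rot: [3.141, -0.0, 1.664]
ft_force: [-0.0, 0.8, 5.9]
opening: 0.003
grip_force: 2.3
```

Request:
{"op": "servo_tool", "data": {
  "moves": [0,0,-0.005,0,0,0,0,-0.005,0,0]
}}

```text
t: 13.43
eef_pos: [542.9, 115.4, 195.1]
tcp_rot: [3.141, 0.0, 1.664]
ft_force: [-1.0, 0.2, 7.4]
opening: 0.006
grip_force: 3.1
```

The button is nearly in and the lever is starting to give at about 7 N. I'll follow the arc about the pivot.

Request:
{"op": "servo_tool", "data": {
  "moves": [-0.005,-0.001,-0.008,0,0,-0.011,-0.001,-0.016,0,0,-0.018,-0.002,-0.025,0,0,-0.026,-0.002,-0.034,0,0,-0.034,-0.003,-0.044,0,0,-0.034,-0.003,-0.044,0,0]
}}

```text
t: 13.93
eef_pos: [530.2, 114.2, 177.2]
tcp_rot: [3.138, 0.0, 1.664]
ft_force: [4.3, -0.0, 3.6]
opening: 0.003
grip_force: 2.3
```

Request:
{"op": "servo_tool", "data": {
  "moves": [-0.008,-0.001,-0.014,0,0,-0.016,-0.002,-0.028,0,0,-0.024,-0.002,-0.042,0,0,-0.031,-0.003,-0.056,0,0,-0.038,-0.004,-0.07,0,0,-0.038,-0.004,-0.07,0,0]
}}

```text
t: 14.43
eef_pos: [514.9, 112.6, 148.9]
tcp_rot: [3.139, 0.0, 1.664]
ft_force: [3.7, 0.8, 4.4]
opening: 0.006
grip_force: 2.3
```

Request:
{"op": "servo_tool", "data": {
  "moves": [-0.007,-0.001,-0.014,0,0,-0.014,-0.001,-0.028,0,0,-0.02,-0.002,-0.042,0,0,-0.026,-0.002,-0.056,0,0,-0.03,-0.003,-0.07,0,0,-0.033,-0.003,-0.083,0,0,-0.035,-0.003,-0.093,0,0,-0.035,-0.003,-0.093,0,0]
}}

```text
t: 15.1
eef_pos: [501.2, 111.4, 111.9]
tcp_rot: [3.138, 0.0, 1.664]
ft_force: [2.7, -0.5, 5.0]
opening: 0.004
grip_force: 2.5
```

Request:
{"op": "servo_tool", "data": {
  "moves": [0,0,-0.005,0,0,0,0,-0.01,0,0,0,0,-0.01,0,0]
}}

```text
t: 15.35
eef_pos: [501.1, 111.4, 108.1]
tcp_rot: [3.139, 0.0, 1.664]
ft_force: [3.2, 0.1, 5.9]
opening: 0.001
grip_force: 2.5
```

Request:
{"op": "servo_tool", "data": {
  "moves": [0,0,-0.005,0,0,0,0,-0.005,0,0]
}}

```text
t: 15.52
eef_pos: [501.0, 111.4, 106.2]
tcp_rot: [3.139, 0.0, 1.664]
ft_force: [3.8, -0.8, 5.1]
opening: 0.006
grip_force: 2.6
```

Request:
{"op": "servo_tool", "data": {
  "moves": [0,0,-0.005,0,0,0,0,-0.005,0,0]
}}

```text
t: 15.68
eef_pos: [501.0, 111.4, 104.2]
tcp_rot: [3.139, 0.0, 1.664]
ft_force: [3.0, -0.4, 4.7]
opening: 0.006
grip_force: 2.4
```

Request:
{"op": "servo_tool", "data": {
  "moves": [0,0,-0.003,0,0,0,0,-0.003,0,0]
}}

```text
t: 15.85
eef_pos: [501.1, 111.5, 103.8]
tcp_rot: [3.138, 0.0, 1.664]
ft_force: [0.2, -1.3, 15.8]
opening: 0.005
grip_force: 7.5
```

The force jump at the predicted stop height means the lever is at its stop. One more small press, then I'll retreat and check.

Request:
{"op": "servo_tool", "data": {
  "moves": [0,0,-0.002,0,0,0,0,-0.002,0,0,0,0,-0.002,0,0]
}}

```text
t: 16.1
eef_pos: [501.2, 111.5, 103.6]
tcp_rot: [3.138, 0.0, 1.664]
ft_force: [-1.8, -0.9, 23.4]
opening: 0.004
grip_force: 11.7
```

Request:
{"op": "servo_tool", "data": {
  "moves": [0,0,0.01,0,0,0,0,0.04,0,0,0,0,0.1,0,0,0,0,0.2,0,0,0,0,0.3,0,0,0,0,0.4,0,0,-0.05,0.08,0.4,0,0,-0.1,0.17,0.4,0,0,-0.15,0.25,0.4,0,0,-0.15,0.33,0.4,0,0,-0.15,0.4,0.4,0,0,-0.15,0.4,0.4,0,0]
}}

```text
t: 17.1
eef_pos: [439.3, 275.0, 261.6]
tcp_rot: [3.142, -0.001, 1.667]
ft_force: [-0.0, -0.6, -0.7]
opening: 0.003
grip_force: 0.0
```

Run:
```python
from fit import *
ims=[]
print(state()["eef_pos"],state()["ft_force"])
for n,b in(("top",(100,260,110,400)),("scene",(140,300,140,430))):
    im,d=read_camera(n);h=cv2.cvtColor(im,cv2.COLOR_BGR2HSV);P=pts(n,d);z=P[...,2]
    m=(np.hypot(P[...,0]-597,P[...,1]+15)<42)&blue(h)&(z>100);print(n,"blue z",np.percentile(z[m],[50,90]).round(1) if m.any() else 0)
    o=(h[...,0]<16)&(h[...,1]>140)&(z>80)&(z<160)&(P[...,1]>70)&(P[...,1]<170)&(P[...,0]>440)&(P[...,0]<620);o=cv2.erode(o.astype(np.uint8),np.ones((3,3)))>0;Q=P[o]
    if len(Q)>5: A=np.c_[Q[:,0]-500,np.ones(len(Q))];print("orange",len(Q),Q.mean(0).round(1),"plane",np.linalg.lstsq(A,Q[:,2],rcond=None)[0].round(3))
    ims.append(cv2.resize(im[b[0]:b[1],b[2]:b[3]],(544,300),interpolation=cv2.INTER_CUBIC))
cv2.imwrite("pics/d.png",np.vstack(ims))
```

```text
[439.28656354 274.98642149 261.59895415] [-0.01429202 -0.57048612 -0.69750968]
top blue z [147.5 151.2]
orange 21 [505.6 107.  112.4] plane [  0.12  111.773]
scene blue z [143.2 148.2]
orange 42 [506.9 117.5 110.5] plane [8.30000e-02 1.09928e+02]
```

View pics/d.png

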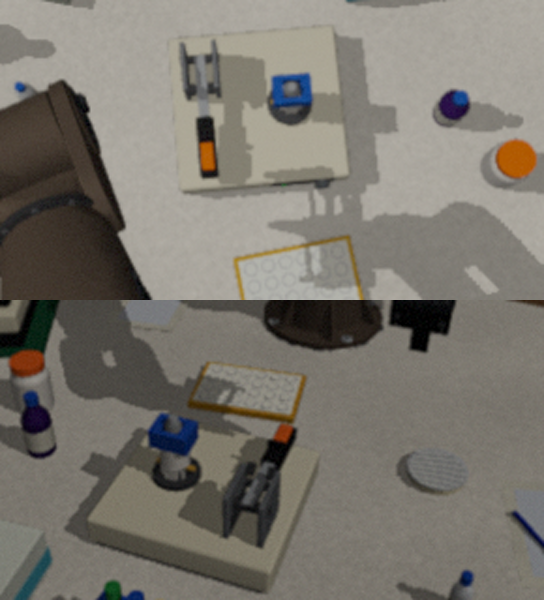

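The picture shows the sleeve home on the flange at (291,90) and (175,450). The lever is down (slope about +0.1, i.e. 0.10 below level, button top z 111), the bystanders are in place, and the arm is clear. I'll hand it in.

```bash
python3 -c "
from cell import *
print(job_done())"
```

```text
the job is handed in; nothing more can be done
None
```

The sleeve is fully home on the flange with its slot over the pin, the brake lever is down at its stop, and the job was handed in at about 17 s with the bystanders left where they were.

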